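# Put two mixed-up reagent kits back in their colour-coded carriers

### The job

The two reagent kits on the bench got mixed up: each carrier should hold the screw-cap bottle and the dropper vial whose cap has the carrier's own colour, the bottle in the large well and the vial in the small one. The two vials are now in each other's carriers (a small well takes only one vial, so stand one on the bench meanwhile) and the bottles stand loose between the carriers: sort all four into their own wells, keeping them upright and setting them down gently on the well floors without dropping or knocking them over. Leave the slim green-capped bottle, the timer and the black pen where they are.

Things in the scene. Friction and masses are not known exactly. Their poses are not given: they have to be found in the camera images.
- bottle_red: Glass reagent bottle with a red screw cap, 0.25 kg, upright. Origin: centre of its underside, z up. Body 56 mm in diameter up to 69 mm, cap 36 mm in diameter from 70 to 105 mm height. At the start it stands loose on the bench between the carriers.
- bottle_blue: Glass reagent bottle with a blue screw cap, 0.25 kg, upright. Origin: centre of its underside, z up. Body 56 mm in diameter up to 69 mm, cap 36 mm in diameter from 70 to 105 mm height. At the start it stands loose on the bench between the carriers.
- vial_red: Dropper vial with a red pointed cap on a white body, 15 g, upright, 48 mm high. Origin: centre of its underside, z up. Body 17 mm in diameter up to 30 mm, cap 15 mm in diameter above that. At the start it stands in the vial well of the blue carrier, the wrong one.
- vial_blue: Dropper vial with a blue pointed cap on a white body, 15 g, upright, 48 mm high. Origin: centre of its underside, z up. Body 17 mm in diameter up to 30 mm, cap 15 mm in diameter above that. At the start it stands in the vial well of the red carrier, the wrong one.
- carrier_red: Red kit carrier: a red plastic block 92 x 176 x 20 mm, fixed to the bench. Origin: centre of its underside; x across its width, y along its length, z up. Two round wells, 16 mm deep (floor 4 mm above the origin): bottle well, 72 mm in diameter, at x = 0, y = -46 mm; vial well, 34 mm in diameter, at x = 0, y = +54 mm. White panel between them, a thumb ledge (12 mm) at each end.
- carrier_blue: Blue kit carrier: a blue plastic block 92 x 176 x 20 mm, fixed to the bench. Origin: centre of its underside; x across its width, y along its length, z up. Two round wells, 16 mm deep (floor 4 mm above the origin): bottle well, 72 mm in diameter, at x = 0, y = -46 mm; vial well, 34 mm in diameter, at x = 0, y = +54 mm. White panel between them, a thumb ledge (12 mm) at each end.
- bottle_green: Slim clear bottle with a green screw cap, 44 mm in diameter, 120 mm high, standing near the other two; belongs to neither kit and stays where it is. Origin: centre of its underside, z up.
- bench_timer: White bench timer with a black edge, 65 x 64 mm and 71 mm high, leaning on its foot, at the right front; stays where it is. Origin: centre of its underside.
- pen: Black-and-white marker pen lying on the bench at the left front, 142 mm long along its y axis, 16 mm thick; stays where it is. Origin: centre of its underside.
There are look-alikes about, which are no part of the job. Leave any orange, pink or turquoise look-alike of the bottle_blue alone.

How it is judged:
By the outcome, as a careful person would: the job done as asked, in the order asked, and still so for the second after the job is handed in, with the robot touching nothing.
It also fails if it takes over 128 s, if anything falls off the work surface, if the arm or the gripper's body presses on something with over 40 N, if the wrist force passes 120 N, or if a joint passes its speed limit or range.

### The arm

A 6-joint arm with a two-finger parallel gripper is mounted at the origin on a cart in front of the work surface, level with it; the furniture and walls round the work are solid. World frame = base frame: x ahead of the robot, y to its left, z up, the work surface at z = 0. Lengths are in m, angles in degrees, forces in N, time in s.
With the tool pointing down it reaches from about 0.25 to 0.725 m from the base axis. Payload 9.7 kg.
Tool frame: the origin (TCP) lies at the very end of the fingers, on their centre line; the grasp point (between the pads) lies 19 mm behind it; z points along the fingers, y is the line along which they close (so a half turn about z gives the same grasp; the last joint's range is limited). The gripper opens to 85 mm and grips with 20 to 120 N. Pads are 22 mm wide; open, the fingers measure 114 mm over their backs; the gripper's body (76 mm by 85 mm) begins 54 mm behind the grasp point. The pads swing forward as they close: fully open they stand 13 mm farther back than shut.
Start: joints at [71.219, 4.979, 10.078, 95.1, 0, 90], TCP at [0.177, 0.521, 0.207] pointing down, gripper open.
Joint ranges: [-179.16, 179.16], [-48.56, 103.87], [-65.8, 70.77], [-126.05, 130.52], [-82.76, 87.17], [-180, 180]. Speed limits (degrees/s): [127.2, 127.2, 147.25, 180, 180, 180].

### API

Orientations are given as [roll, pitch, yaw] about the fixed x, y, z axes, in that order (R = Rz(yaw) Ry(pitch) Rx(roll)).
In Python, from workcell import bot gives the robot as it stands.
- The arm moves only by the tool step_arm, never from a script. Its argument "targets" is a list of rows, each a list of 3 entries, a list of its own where there are three numbers: the opening, from 0 (shut) to 1 (fully open), then the shift along the world's x, y, z in mm, then the turn, a rotation vector about the world's x, y, z in rad. In form: [[grip, [tx, ty, tz], [wx, wy, wz]], ...]. A call has 1 to 8 rows; each row is the pose to reach, as a shift and turn from the pose commanded when the call began; what a row does not reach only later rows make up. A row lasts 1/10 s, in which the tool goes at most 50 mm and 8.59 degrees, less where a joint would pass 70% of its speed; a pose out of reach is approached as far as the arm can. A call with a gripper value outside its range is refused whole. The fingers move at their own pace and stop on an object; "force" is the grip in N (left out, the last holds). Time passes only in rows, so rows that repeat a pose let the fingers close. It gives the time, the measured TCP pose, the force, the opening and the grip force at its end, in the units of the state.
- bot.get_obs(): the state, without advancing time (a new reading comes with each control period).
- bot.camera(name): name is "scene" or "top"; returns (picture, depth): 480x640x3 uint8, red, green, blue; 480x640 float32, m along the optical axis (not along the pixel's ray), 0 where there is no reading.
- bot.camera_params(name): a dict with "K" (3x3 intrinsics, pixels), "k1" (the pictures are not rectified: a ray, as slopes to the right and down, at radius r is drawn at 1 + k1 r^2 times it, then the intrinsics apply), "R" (3x3) and "t" (3): a world point X has camera coordinates R X + t. Camera axes: x right, y down, z forward; pixel columns grow to the right and rows downward; lengths in m; the calibration is good to about 2 mm. A picture is of the moment at which its call begins. camera_params takes no time and is no camera call.
- bot.job_done(): hands the job in; it is judged then, once.
The state is a dict: "time": time; "q": joint angles; "qd": joint speeds; "joint_efforts": joint torques, N m; "ee_pos": TCP position; "tcp_rot": TCP orientation; "wrist_force": force on the tool from outside, world axes, zero at the start; "torque": the same for the moment, N m; "opening": finger opening in m; "grasp_force": force on a finger pad.
Only numpy, scipy, OpenCV 4.12 (cv2) and the standard library are available. Lean on these libraries where they do the work, as an engineer would, in place of code of your own. Each camera call takes 0.05 s, during which the arm holds its last target. There are 200 camera calls.

## Working session

There is one attempt and no reset: what is moved stays moved. The work goes in short steps, Python scripts to look and compute and a tool call to move; the robot and the scene stay as the last step left them, time stands still between calls to the robot, and variables do not carry over. Pictures are saved under pics/ and viewed, at most 14 in all, crops included, and the job is handed in when it is done.

Besides the shell and the picture viewer there is one more tool, called by a JSON object that holds its "fn" and its "kwargs", one argument or row to a line. step_arm: Moves the arm, as the interface text tells. Its arguments: {"type":"object","properties":{"targets":{"type":"array","items":{"type":"array"}},"force":{"type":"number"}},"required":["targets"]}

```bash
ls; mkdir -p pics
python3 - <<'E'
from workcell import bot
import cv2,numpy as np
for n in("scene","top"):
    p,d=bot.camera(n); cv2.imwrite(f"pics/{n}0.png",p[:,:,::-1]); np.savez(f"{n}0.npz",p=p,d=d)
    print(n,bot.camera_params(n))
print(bot.get_obs())
E
```

```text
pics
scene {'K': array([[545.50052489,   0.        , 317.76764715],
       [  0.        , 545.50052489, 240.75161863],
       [  0.        ,   0.        ,   1.        ]]), 'k1': -0.07061521964983865, 'R': array([[-0.59689434, -0.80207081, -0.0199892 ],
       [-0.40320275,  0.32141347, -0.85680857],
       [ 0.69364594, -0.50336448, -0.51524704]]), 't': array([0.28819535, 0.234719  , 1.20399625])}
top {'K': array([[597.9980448 ,   0.        , 317.56338969],
       [  0.        , 597.9980448 , 236.72928089],
       [  0.        ,   0.        ,   1.        ]]), 'k1': -0.062038909583275424, 'R': array([[ 3.63230935e-02, -9.99339611e-01,  9.87678281e-04],
       [-9.78775996e-01, -3.57750974e-02, -2.01786252e-01],
       [ 2.01688329e-01,  6.36278510e-03, -9.79429085e-01]]), 't': array([-0.01507385,  0.48882352,  1.23718262])}
{'time': 0.1, 'q': array([ 7.12161161e+01,  5.00613302e+00,  1.00384830e+01,  9.50981221e+01,
       -7.74436973e-04,  8.99996619e+01]), 'qd': array([-0.05284437, -0.05770056,  0.14675994, -0.02675588, -0.03512688,
        0.0381655 ]), 'joint_efforts': array([ 1.76271576e-03, -5.21562231e+01,  4.65653551e+01,  1.60068262e-02,
        4.99179066e-05, -2.89065019e-05]), 'ee_pos': array([0.17703022, 0.52048974, 0.20656682]), 'tcp_rot': array([-1.79934228e+02,  7.74048332e-04,  1.61216455e+02]), 'wrist_force': array([-0.25629786, -0.099639  , -0.60863891]), 'torque': array([-0.01379267,  0.02797902,  0.02548532]), 'grasp_force': 0.0, 'opening': 0.08565504825028125}
```

View pics/scene0.png

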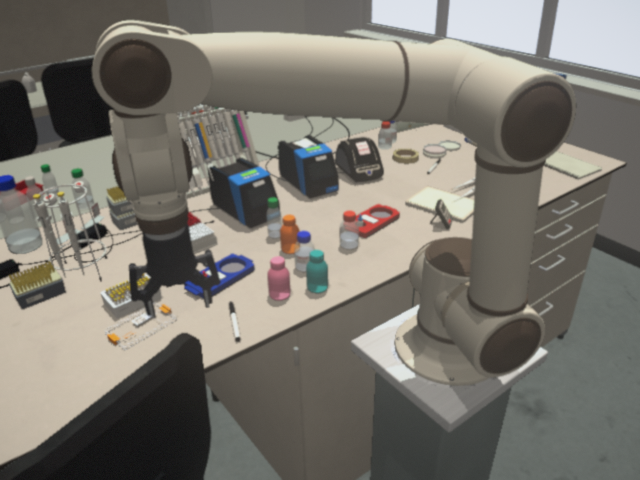

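View pics/top0.png

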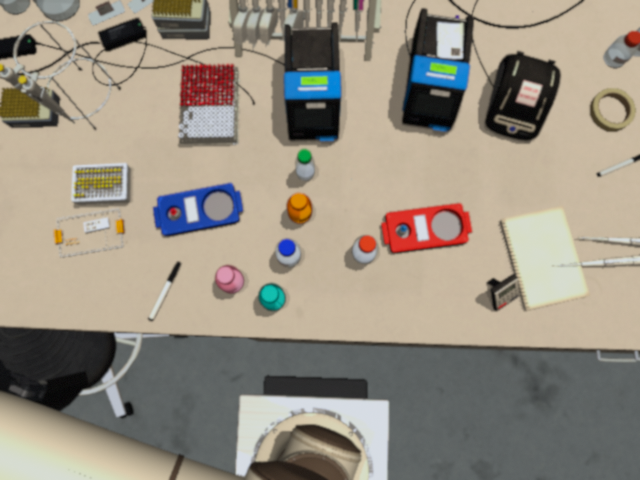

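The top view shows everything.
- **Targets:** blue-cap bottle (288,248), red-cap bottle (366,244), red vial in the blue carrier (174,213), blue vial in the red carrier (403,231).
- **Look-alikes to leave:** orange (299,207), pink (229,278), turquoise (271,297), green-cap (305,160), and the far red-cap bottle (630,40).

In the scene view the blue cap is at about (304,238) and the red cap at about (349,216).

```bash
cat > h.py <<'E'
import cv2,numpy as np
from workcell import bot
P={n:bot.camera_params(n) for n in("scene","top")}
def ray(n,uv):
    c=P[n]; D=np.array([c["k1"],0,0,0,0.])
    x=cv2.undistortPoints(np.array([[uv]],float),c["K"],D)[0,0]
    return -c["R"].T@c["t"], c["R"].T@np.r_[x,1]
def plane(n,uv,z):
    o,d=ray(n,uv); return o+d*(z-o[2])/d[2]
def tri(a,b):
    o1,d1=ray("top",a);o2,d2=ray("scene",b)
    s=np.linalg.lstsq(np.c_[d1,-d2],o2-o1,rcond=None)[0]
    p,q=o1+s[0]*d1,o2+s[1]*d2
    return (p+q)/2,np.linalg.norm(p-q)
def dpt(n,uv,d):
    o,r=ray(n,uv); return o+r*d
def blobs(p,col,box,mn=8):
    h=cv2.cvtColor(p,cv2.COLOR_RGB2HSV);H,S,V=[h[...,i].astype(int) for i in range(3)]
    m={"red":((H<8)|(H>172)),"blue":(H>108)&(H<128)}[col]&(S>130)&(V>50)
    k=np.zeros(m.shape,bool);x0,y0,x1,y1=box;k[y0:y1,x0:x1]=1
    m=(m&k).astype(np.uint8)
    c,l,s,ce=cv2.connectedComponentsWithStats(m)
    return [(s[i].tolist(),ce[i].round(1).tolist(),l==i) for i in range(1,c) if s[i,4]>=mn]
E
python3 - <<'E'
from h import *
T=np.load("top0.npz");S=np.load("scene0.npz")
for n,im,box in(("top",T,(140,140,480,320)),("scene",S,(180,190,410,310))):
  for c in("red","blue"):
    for s,ce,m in blobs(im["p"],c,box):
      d=im["d"][m]; d=d[d>0]
      ys,xs=np.nonzero(m&(im["d"]>0))
      w=np.array([dpt(n,(x,y),im["d"][y,x]) for x,y in list(zip(xs,ys))[::3]])
      print(n,c,s,ce,"median xyz",np.median(w,0).round(4),"zmax",w[:,2].max().round(4))
p=T["p"]
a=cv2.resize(p[170:250,140:250],None,fx=5,fy=5,interpolation=2);b=cv2.resize(p[190:270,340:480],None,fx=5,fy=5,interpolation=2)
c=cv2.resize(S["p"][195:305,180:410],None,fx=3,fy=3,interpolation=2)
o=np.zeros((600,800,3),np.uint8);o[:240,:330]=cv2.resize(a,(330,240));o[:240,360:780]=cv2.resize(b,(420,240));o[250:580,:690]=c
cv2.imwrite("pics/crop1.png",o[:,:,::-1])
E
```

```text
top red [381, 203, 91, 50, 2246] [422.1, 228.3] median xyz [ 0.5223 -0.2149  0.0181] zmax 0.0259
top red [171, 208, 6, 7, 32] [173.2, 211.1] median xyz [0.5349 0.32   0.0409] zmax 0.0507
top red [359, 236, 17, 16, 221] [367.1, 243.4] median xyz [ 0.4683 -0.0997  0.1044] zmax 0.1079
top blue [154, 184, 88, 51, 2013] [193.1, 210.4] median xyz [0.543  0.2908 0.018 ] zmax 0.0251
top blue [279, 240, 16, 16, 212] [286.5, 247.3] median xyz [0.4535 0.0658 0.1032] zmax 0.1099
scene red [359, 205, 40, 29, 333] [376.2, 219.1] median xyz [ 0.4945 -0.244   0.0221] zmax 0.0266
scene red [344, 211, 15, 10, 74] [350.2, 214.6] median xyz [ 0.4645 -0.1006  0.1071] zmax 0.1103
scene red [188, 213, 11, 12, 80] [191.5, 219.2] median xyz [0.803  0.225  0.0524] zmax 0.4338
scene blue [298, 232, 11, 6, 56] [303.1, 234.4] median xyz [0.449  0.0701 0.1081] zmax 0.1111
scene blue [211, 255, 42, 35, 283] [231.3, 269.7] median xyz [0.5247 0.2481 0.0224] zmax 0.3229
scene blue [185, 281, 18, 13, 141] [193.1, 287.5] median xyz [0.5309 0.3598 0.0198] zmax 0.311
```

View pics/crop1.png

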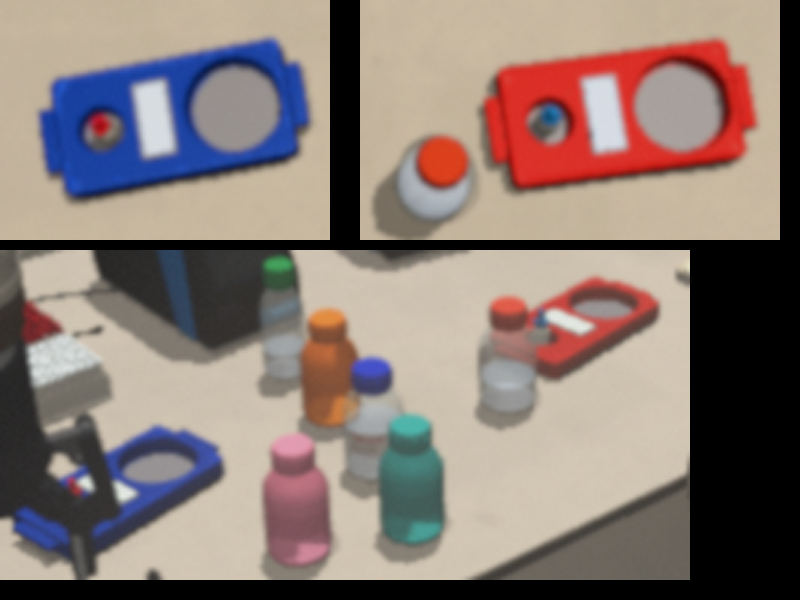

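The crop confirms the choice: the clear bottle with the blue cap, the clear bottle with the red cap, and the vials in the wrong carriers. Next I measure them precisely from two views.

```bash
cat > m.py <<'E'
from h import *
T=np.load("top0.npz");S=np.load("scene0.npz")
print("cam",ray("top",(320,240))[0].round(3))
# bottle caps: triangulate blob centroids, then top disc on plane
for n,a,b in(("bR",(367.1,243.4),(350.2,214.6)),("bB",(286.5,247.3),(303.1,234.4)),("vB",(403.3,229),(360.7,217.7)),("vR",(173.3,211.3),(205,274.3))):
    print(n,"tri",*tri(a,b),"plane.105/.045",plane("top",a,.105 if n[0]=='b' else .045).round(4))
h=cv2.cvtColor(T["p"],cv2.COLOR_RGB2HSV);H,Sa,V=[h[...,i].astype(int) for i in range(3)]
for col,box in(("red",(378,190,480,260)),("blue",(150,175,245,245))):
    s,ce,m=max(blobs(T["p"],col,box),key=lambda b:b[0][4])
    m=cv2.morphologyEx(m.astype(np.uint8),cv2.MORPH_CLOSE,np.ones((3,3)))
    cs,hi=cv2.findContours(m,cv2.RETR_CCOMP,cv2.CHAIN_APPROX_NONE)
    for c,hh in zip(cs,hi[0]):
        if len(c)<20: continue
        z=.02 if hh[3]<0 else .004
        w=np.array([plane("top",q[0],z)[:2]*1000 for q in c],np.float32)
        print(col,"outer" if hh[3]<0 else "hole", cv2.minAreaRect(w) if hh[3]<0 else (cv2.fitEllipse(w),"z20:",plane("top",cv2.minEnclosingCircle(c)[0],.02)))
# local height of carriers, floors, bench via depth
for nm,uv in(("Rfloor",(446,225)),("Rpanel",(421,228)),("Bfloor",(217,206)),("Bpanel",(191,209)),("bench",(330,200))):
    u,v=uv; d=np.median(T["d"][v-2:v+3,u-2:u+3]); print(nm,dpt("top",uv,d).round(4))
for nm,uv in(("orange",(299,203)),("pink",(229,275)),("turq",(271,294)),("green",(305,156))):
    u,v=uv; print(nm,dpt("top",uv,np.median(T["d"][v-1:v+2,u-1:u+2])).round(3))
E
python3 m.py
```

```text
cam [ 0.229 -0.005  1.31 ]
bR tri [ 0.46675677 -0.10144094  0.10188473] 0.0037448641416616916 plane.105/.045 [ 0.4674 -0.0998  0.105 ]
bB tri [0.45390042 0.0659119  0.10438826] 0.0016485043201992257 plane.105/.045 [0.4532 0.0652 0.105 ]
vB tri [ 0.51366411 -0.1831473   0.04401142] 0.0014668299906677796 plane.105/.045 [ 0.5139 -0.1825  0.045 ]
vR tri [0.53564881 0.32046583 0.04196331] 0.0011433299314997391 plane.105/.045 [0.5353 0.3202 0.045 ]
red outer ((524.79296875, -236.9420166015625), (92.44146728515625, 198.77134704589844), 9.792065620422363)
red hole (((519.553466796875, -186.2852020263672), (31.64864158630371, 34.7950553894043), 108.9537353515625), 'z20:', array([ 0.5156752 , -0.18444291,  0.02      ]))
red hole (((528.5756225585938, -227.62322998046875), (34.831642150878906, 75.01688385009766), 99.05513000488281), 'z20:', array([ 0.52414159, -0.22462385,  0.02      ]))
red hole (((535.4177856445312, -284.0421142578125), (69.65254211425781, 70.74676513671875), 122.704833984375), 'z20:', array([ 0.53112649, -0.28047631,  0.02      ]))
blue outer ((548.086181640625, 272.7287902832031), (91.17628479003906, 194.93382263183594), 13.095163345336914)
blue hole (((541.1596069335938, 329.15283203125), (32.73632049560547, 33.72731018066406), 73.0637435913086), 'z20:', array([0.53682912, 0.32489406, 0.02      ]))
blue hole (((552.146240234375, 291.1837158203125), (36.41387176513672, 74.99394226074219), 102.89404296875), 'z20:', array([0.54782818, 0.28670153, 0.02      ]))
blue hole (((562.2095336914062, 230.21234130859375), (71.43006134033203, 72.4355239868164), 106.14574432373047), 'z20:', array([0.55742405, 0.22725846, 0.02      ]))
Rfloor [ 0.536  -0.2845  0.0034]
Rpanel [ 0.5233 -0.2252  0.02  ]
Bfloor [0.5614 0.2329 0.0024]
Bpanel [0.5481 0.2874 0.0195]
bench [ 0.5855 -0.022  -0.0006]
orange [0.548 0.044 0.105]
pink [0.392 0.18  0.103]
turq [0.356 0.092 0.104]
green [0.646 0.035 0.12 ]
```

{"fn": "step_arm", "kwargs": {
  "targets": [
    [0.8,[10,-16,0],[0,0,-0.05]],
    [0.8,[35,-57,0],[0,0,-0.2]],
    [0.8,[60,-98,0],[0,0,-0.34]],
    [0.8,[85,-139,0],[0,0,-0.48]],
    [0.8,[110,-180,0],[0,0,-0.62]],
    [0.8,[138,-226,0],[0,0,-0.77]],
    [0.8,[166,-272,0],[0,0,-0.91]],
    [0.8,[194,-318,0],[0,0,-1.05]]
  ]
}}

```text
time: 0.9
ee_pos: [0.3655, 0.2107, 0.2071]
tcp_rot: [180.0, 0.0, 100.8]
wrist_force: [0.4, 0.5, 0.0]
opening: 0.0681
grasp_force: 0.0
```

{"fn": "step_arm", "kwargs": {
  "targets": [
    [0.8,[22,-36,0],[0,0,-0.05]],
    [0.8,[44,-74,0],[0,0,-0.05]],
    [0.8,[64,-109,-10],[0,0,-0.05]],
    [0.8,[76,-130,-25],[0,0,-0.05]],
    [0.8,[82,-138,-45],[0,0,-0.05]],
    [0.8,[82,-138,-65],[0,0,-0.05]],
    [0.8,[82,-138,-75],[0,0,-0.05]],
    [0.8,[82,-138,-75],[0,0,-0.05]]
  ]
}}

```text
time: 1.7
ee_pos: [0.4462, 0.0745, 0.1309]
tcp_rot: [-179.9, 0.0, 98.2]
wrist_force: [-0.3, -0.1, 0.5]
opening: 0.0684
grasp_force: 0.0
```

```bash
cat > v.py <<'E'
import sys
from h import *
tag=sys.argv[1]
o=bot.get_obs();print({k:np.round(o[k],3).tolist() for k in("time","q","ee_pos","tcp_rot","wrist_force","opening","grasp_force")})
if len(sys.argv)>2:
  b=list(map(int,sys.argv[2:]))  # top box, scene box
  t,td=bot.camera("top");s,sd=bot.camera("scene")
  np.savez(f"{tag}.npz",t=t,td=td,s=s,sd=sd)
  f=lambda p,b:cv2.resize(p[b[1]:b[3],b[0]:b[2]],(390,int(390*(b[3]-b[1])/(b[2]-b[0]))),interpolation=2)
  A=f(t,b[:4]);B=f(s,b[4:8]);o=np.zeros((min(600,max(len(A),len(B))),790,3),np.uint8)
  o[:len(A),:390]=A[:600];o[:len(B),400:]=B[:600];cv2.imwrite(f"pics/{tag}.png",o[:,:,::-1])
E
python3 v.py g1 230 170 350 310 240 180 400 310
```

```text
{'time': 1.7, 'q': [9.48, -9.101, -12.04, 87.206, 0.002, 91.283], 'ee_pos': [0.446, 0.075, 0.131], 'tcp_rot': [-179.856, 0.001, 98.197], 'wrist_force': [-0.317, -0.116, 0.464], 'opening': 0.068, 'grasp_force': 0.0}
```

View pics/g1.png

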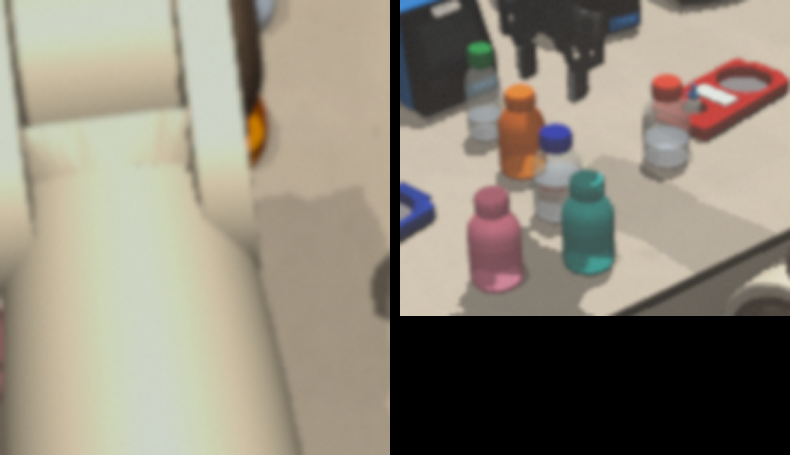

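The view shows the gripper over the blue cap (at about scene (303,217), cap at (303,234)). The TCP is a few mm short in x/y, so I correct that and descend.

{"fn": "step_arm", "kwargs": {
  "targets": [
    [0.8,[5,-6,0],[0,0,0]],
    [0.8,[7,-9,-10],[0,0,0]],
    [0.8,[7,-9,-28],[0,0,0]],
    [0.8,[7,-9,-44],[0,0,0]],
    [0.8,[7,-9,-55],[0,0,0]],
    [0.8,[7,-9,-58],[0,0,0]],
    [0.35,[7,-9,-58],[0,0,0]],
    [0.35,[7,-9,-58],[0,0,0]]
  ],
  "force": 40
}}

```text
time: 2.6
ee_pos: [0.4544, 0.0656, 0.0748]
tcp_rot: [179.9, -0.0, 98.2]
wrist_force: [0.4, 0.0, -0.5]
opening: 0.0401
grasp_force: 0.0
```

{"fn": "step_arm", "kwargs": {
  "targets": [
    [0.3,[0,0,0],[0,0,0]],
    [0.3,[0,0,0],[0,0,0]],
    [0.3,[0,0,0],[0,0,0]],
    [0.3,[0,0,0],[0,0,0]],
    [0.3,[0,0,0],[0,0,0]]
  ]
}}

```text
time: 3.1
ee_pos: [0.4547, 0.0657, 0.0752]
tcp_rot: [179.9, 0.0, 98.2]
wrist_force: [0.6, -0.5, 6.4]
opening: 0.0333
grasp_force: 39.7
```

{"fn": "step_arm", "kwargs": {
  "targets": [
    [0.3,[0,0,3],[0,0,0]],
    [0.3,[0,0,10],[0,0,0]],
    [0.3,[0,0,20],[0,0,0]],
    [0.3,[0,0,32],[0,0,0]],
    [0.3,[1,2,41],[0,0,0]],
    [0.3,[6,10,45],[0,0,0]],
    [0.3,[17,26,45],[0,0,0]],
    [0.3,[31,48,45],[0,0,0]]
  ]
}}

```text
time: 3.9
ee_pos: [0.4858, 0.1142, 0.1197]
tcp_rot: [180.0, 0.0, 98.1]
wrist_force: [0.1, -1.2, -3.5]
opening: 0.0331
grasp_force: 40.1
```

{"fn": "step_arm", "kwargs": {
  "targets": [
    [0.3,[15,23,0],[0,0,0]],
    [0.3,[30,46,0],[0,0,0]],
    [0.3,[45,69,0],[0,0,0]],
    [0.3,[58,90,0],[0,0,0]],
    [0.3,[68,105,0],[0,0,0]],
    [0.3,[74,113,0],[0,0,0]],
    [0.3,[75,115,0],[0,0,0]],
    [0.3,[75,115,0],[0,0,0]]
  ]
}}

```text
time: 4.7
ee_pos: [0.5599, 0.2286, 0.119]
tcp_rot: [-180.0, 0.0, 98.2]
wrist_force: [-0.6, -0.2, -1.8]
opening: 0.0333
grasp_force: 40.3
```

```bash
python3 v.py g2 140 160 260 260 190 170 350 310
```

```text
{'time': 4.7, 'q': [22.21, 11.673, 7.796, 86.164, -0.006, 104.007], 'ee_pos': [0.56, 0.229, 0.119], 'tcp_rot': [-179.961, 0.015, 98.202], 'wrist_force': [-0.565, -0.185, -1.755], 'opening': 0.033, 'grasp_force': 40.251}
```

View pics/g2.png

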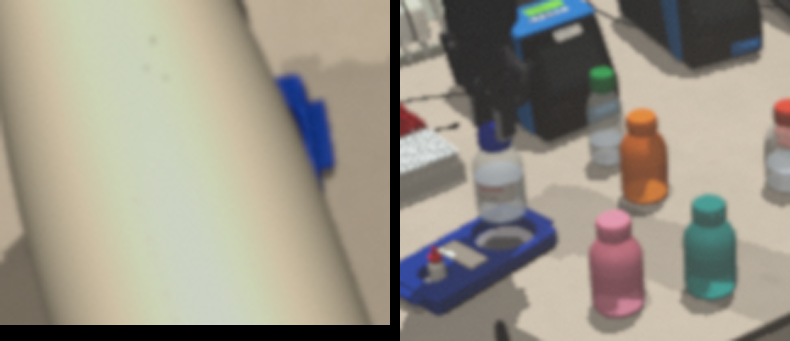

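Run:
```python
from h import *
c=P["scene"];D=np.array([c["k1"],0,0,0,0.])
for X in [(.560,.229,.004),(.5603,.2289,.02),(.56,.229,.048),(.56,.229,.15)]:
    p=cv2.projectPoints(np.array([X]),cv2.Rodrigues(c["R"])[0],c["t"],c["K"],D)[0][0,0]
    print(X,p,"crop",400+(p[0]-190)*390/160,(p[1]-170)*390/160)
```

```text
(0.56, 0.229, 0.004) [232.94231834 269.94775499] crop 504.6719009437661 243.62265279324828
(0.5603, 0.2289, 0.02) [232.32195101 264.96333992] crop 503.1597555788617 231.47314104412794
(0.56, 0.229, 0.048) [231.28182048 256.27276341] crop 500.62443742079006 210.28986081470163
(0.56, 0.229, 0.15) [227.25902132 222.8659107 ] crop 490.81886447045036 128.8606573411413
```

The scene view shows the bottle upright in the grip, aligned over the well (projection at crop (504,243) matches the well). I lower it.

{"fn": "step_arm", "kwargs": {
  "targets": [
    [0.3,[0,0,-6],[0,0,0]],
    [0.3,[0,0,-15],[0,0,0]],
    [0.3,[0,0,-24],[0,0,0]],
    [0.3,[0,0,-31],[0,0,0]],
    [0.3,[0,0,-35],[0,0,0]],
    [0.3,[0,0,-37],[0,0,0]],
    [0.3,[0,0,-38],[0,0,0]],
    [0.3,[0,0,-39],[0,0,0]]
  ]
}}

```text
time: 5.6
ee_pos: [0.5602, 0.2287, 0.0804]
tcp_rot: [180.0, -0.0, 98.2]
wrist_force: [-0.8, 0.4, -2.8]
opening: 0.0333
grasp_force: 40.3
```

{"fn": "step_arm", "kwargs": {
  "targets": [
    [0.3,[0,0,-0.5],[0,0,0]],
    [0.3,[0,0,-1],[0,0,0]],
    [0.3,[0,0,-1],[0,0,0]]
  ]
}}

```text
time: 5.9
ee_pos: [0.5602, 0.2286, 0.0795]
tcp_rot: [180.0, -0.0, 98.2]
wrist_force: [0.5, -0.9, -1.8]
opening: 0.0334
grasp_force: 40.3
```

{"fn": "step_arm", "kwargs": {
  "targets": [
    [0.3,[0,0,-0.5],[0,0,0]],
    [0.3,[0,0,-1],[0,0,0]],
    [0.3,[0,0,-1],[0,0,0]]
  ]
}}

```text
time: 6.2
ee_pos: [0.5606, 0.2288, 0.0792]
tcp_rot: [179.9, -0.0, 98.2]
wrist_force: [0.6, 0.2, 5.1]
opening: 0.0331
grasp_force: 41.0
```

{"fn": "step_arm", "kwargs": {
  "targets": [
    [0.5,[0,0,0],[0,0,0]],
    [0.7,[0,0,0],[0,0,0]],
    [0.7,[0,0,0],[0,0,0]],
    [0.7,[0,0,6],[0,0,0]],
    [0.7,[0,0,20],[0,0,0]],
    [0.7,[0,0,40],[0,0,0]],
    [0.75,[-2,-7,60],[0,0,0]],
    [0.75,[-8,-28,75],[0,0,0]]
  ]
}}

```text
time: 7.0
ee_pos: [0.5525, 0.2015, 0.1555]
tcp_rot: [179.9, -0.0, 98.3]
wrist_force: [-0.0, -0.6, 0.5]
opening: 0.0641
grasp_force: 0.0
```

{"fn": "step_arm", "kwargs": {
  "targets": [
    [0.75,[-10,-37,0],[0,0,0]],
    [0.75,[-22,-78,0],[0,0,0]],
    [0.75,[-34,-120,0],[0,0,0]],
    [0.75,[-46,-162,0],[0,0,0]],
    [0.75,[-58,-204,0],[0,0,0]],
    [0.75,[-70,-245,0],[0,0,0]],
    [0.75,[-79,-277,0],[0,0,0]],
    [0.75,[-84,-296,0],[0,0,0]]
  ]
}}

```text
time: 7.8
ee_pos: [0.4675, -0.0976, 0.1548]
tcp_rot: [179.9, 0.0, 98.1]
wrist_force: [1.3, -0.1, -0.1]
opening: 0.0641
grasp_force: 0.0
```

{"fn": "step_arm", "kwargs": {
  "targets": [
    [0.8,[-1,-5,0],[0,0,0]],
    [0.8,[-1,-5,-10],[0,0,0]],
    [0.8,[-1,-5,-20],[0,0,0]],
    [0.8,[-1,-5,-20],[0,0,0]]
  ]
}}

```text
time: 8.2
ee_pos: [0.4665, -0.0994, 0.1312]
tcp_rot: [-179.9, -0.1, 98.3]
wrist_force: [0.0, -0.2, 0.0]
opening: 0.0681
grasp_force: 0.0
```

```bash
python3 v.py g3 140 160 260 260 200 180 400 310
```

```text
{'time': 8.2, 'q': [-12.03, -5.715, -8.965, 86.908, 0.007, 69.707], 'ee_pos': [0.466, -0.099, 0.131], 'tcp_rot': [-179.855, -0.061, 98.263], 'wrist_force': [0.036, -0.171, 0.033], 'opening': 0.068, 'grasp_force': 0.0}
```

View pics/g3.png

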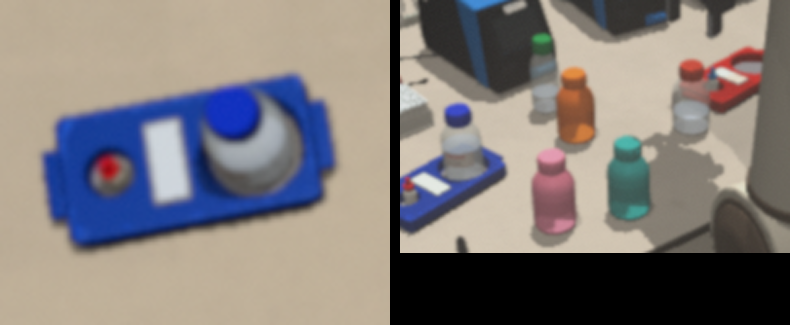

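The blue bottle stands upright in its well in both views (top crop, cap at (232,112)). The gripper is over the red bottle, so I descend.

{"fn": "step_arm", "kwargs": {
  "targets": [
    [0.8,[0,-1,-8],[0,0,0]],
    [0.8,[0,-1,-25],[0,0,0]],
    [0.8,[0,-1,-42],[0,0,0]],
    [0.8,[0,-1,-53],[0,0,0]],
    [0.8,[0,-1,-56],[0,0,0]],
    [0.8,[0,-1,-57],[0,0,0]],
    [0.35,[0,-1,-57],[0,0,0]],
    [0.35,[0,-1,-57],[0,0,0]]
  ],
  "force": 40
}}

```text
time: 9.1
ee_pos: [0.4675, -0.1015, 0.0769]
tcp_rot: [179.9, 0.0, 98.2]
wrist_force: [-0.0, 0.7, 0.4]
opening: 0.0402
grasp_force: 0.0
```

{"fn": "step_arm", "kwargs": {
  "targets": [
    [0.3,[0,0,0],[0,0,0]],
    [0.3,[0,0,0],[0,0,0]],
    [0.3,[0,0,0],[0,0,0]],
    [0.3,[0,0,0],[0,0,0]],
    [0.3,[0,0,0],[0,0,0]]
  ]
}}

```text
time: 9.6
ee_pos: [0.4678, -0.1015, 0.0772]
tcp_rot: [179.9, 0.0, 98.2]
wrist_force: [0.2, 0.4, 6.6]
opening: 0.033
grasp_force: 39.4
```

{"fn": "step_arm", "kwargs": {
  "targets": [
    [0.3,[0,0,3],[0,0,0]],
    [0.3,[0,0,10],[0,0,0]],
    [0.3,[0,0,22],[0,0,0]],
    [0.3,[0,0,38],[0,0,0]],
    [0.3,[0,0,54],[0,0,0]],
    [0.3,[1,-4,68],[0,0,0]],
    [0.3,[4,-12,78],[0,0,0]],
    [0.3,[9,-25,83],[0,0,0]]
  ]
}}

```text
time: 10.4
ee_pos: [0.4766, -0.1266, 0.161]
tcp_rot: [179.9, 0.0, 98.2]
wrist_force: [0.9, -0.3, -2.5]
opening: 0.0327
grasp_force: 40.1
```

{"fn": "step_arm", "kwargs": {
  "targets": [
    [0.3,[8,-22,0],[0,0,0]],
    [0.3,[17,-46,0],[0,0,0]],
    [0.3,[26,-71,0],[0,0,0]],
    [0.3,[35,-97,0],[0,0,0]],
    [0.3,[44,-122,0],[0,0,0]],
    [0.3,[51,-142,0],[0,0,0]],
    [0.3,[55,-153,0],[0,0,0]],
    [0.3,[56,-156,0],[0,0,0]]
  ]
}}

```text
time: 11.2
ee_pos: [0.5321, -0.2836, 0.1586]
tcp_rot: [-180.0, -0.0, 98.1]
wrist_force: [0.8, 1.0, -2.8]
opening: 0.033
grasp_force: 40.2
```

{"fn": "step_arm", "kwargs": {
  "targets": [
    [0.3,[0,0,-5],[0,0,0]],
    [0.3,[0,0,-14],[0,0,0]],
    [0.3,[0,0,-26],[0,0,0]],
    [0.3,[0,0,-34],[0,0,0]],
    [0.3,[0,0,-38],[0,0,0]],
    [0.3,[0,0,-38],[0,0,0]]
  ]
}}

```text
time: 11.8
ee_pos: [0.5317, -0.282, 0.1203]
tcp_rot: [-179.9, -0.0, 98.2]
wrist_force: [-1.0, -0.8, -2.0]
opening: 0.0329
grasp_force: 40.2
```

```bash
python3 v.py g4 360 160 480 260 320 160 440 260
```

```text
{'time': 11.8, 'q': [-27.939, 11.301, 7.517, 86.286, -0.001, 53.851], 'ee_pos': [0.532, -0.282, 0.12], 'tcp_rot': [-179.943, -0.041, 98.21], 'wrist_force': [-0.981, -0.762, -1.973], 'opening': 0.033, 'grasp_force': 40.213}
```

View pics/g4.png

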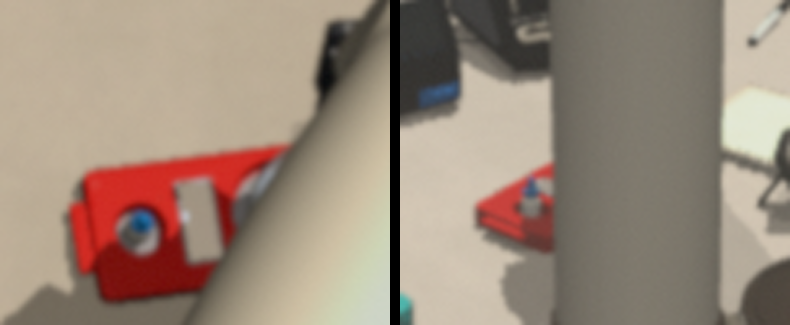

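The arm hides the well, but the measured pose is within 2 mm of the target, so I lower slowly until contact.

{"fn": "step_arm", "kwargs": {
  "targets": [
    [0.3,[1,-1,-6],[0,0,0]],
    [0.3,[1,-1,-15],[0,0,0]],
    [0.3,[1,-1,-24],[0,0,0]],
    [0.3,[1,-1,-31],[0,0,0]],
    [0.3,[1,-1,-35],[0,0,0]],
    [0.3,[1,-1,-37],[0,0,0]],
    [0.3,[1,-1,-38],[0,0,0]],
    [0.3,[1,-1,-38],[0,0,0]]
  ]
}}

```text
time: 12.7
ee_pos: [0.5332, -0.2835, 0.0833]
tcp_rot: [180.0, 0.0, 98.2]
wrist_force: [-0.3, 0.2, -3.4]
opening: 0.033
grasp_force: 40.2
```

{"fn": "step_arm", "kwargs": {
  "targets": [
    [0.3,[0,0,-0.5],[0,0,0]],
    [0.3,[0,0,-1],[0,0,0]],
    [0.3,[0,0,-1],[0,0,0]]
  ]
}}

```text
time: 13.0
ee_pos: [0.5331, -0.2834, 0.0823]
tcp_rot: [180.0, 0.0, 98.2]
wrist_force: [1.4, 0.5, -2.5]
opening: 0.0323
grasp_force: 40.2
```

{"fn": "step_arm", "kwargs": {
  "targets": [
    [0.3,[0,0,-0.5],[0,0,0]],
    [0.3,[0,0,-1],[0,0,0]],
    [0.3,[0,0,-1],[0,0,0]]
  ]
}}

```text
time: 13.3
ee_pos: [0.5332, -0.2835, 0.0814]
tcp_rot: [180.0, 0.0, 98.2]
wrist_force: [0.3, -0.5, -0.8]
opening: 0.0328
grasp_force: 40.5
```

{"fn": "step_arm", "kwargs": {
  "targets": [
    [0.3,[0,0,-0.3],[0,0,0]],
    [0.3,[0,0,-0.6],[0,0,0]],
    [0.3,[0,0,-0.6],[0,0,0]]
  ]
}}

```text
time: 13.6
ee_pos: [0.5335, -0.2836, 0.0813]
tcp_rot: [179.9, 0.0, 98.2]
wrist_force: [0.4, 0.3, 3.7]
opening: 0.0328
grasp_force: 41.2
```

{"fn": "step_arm", "kwargs": {
  "targets": [
    [0.5,[0,0,0],[0,0,0]],
    [0.7,[0,0,0],[0,0,0]],
    [0.7,[0,0,0],[0,0,0]],
    [0.7,[0,0,6],[0,0,0]],
    [0.7,[0,0,20],[0,0,0]],
    [0.7,[0,0,40],[0,0,0]],
    [0.7,[-1,4,56],[0,0,0]],
    [0.6,[-4,20,64],[0,0,0]]
  ]
}}

```text
time: 14.4
ee_pos: [0.5296, -0.2639, 0.1469]
tcp_rot: [179.9, 0.1, 98.1]
wrist_force: [-0.1, 0.8, 0.9]
opening: 0.0512
grasp_force: 0.0
```

{"fn": "step_arm", "kwargs": {
  "targets": [
    [0.5,[-5,25,0],[0,0,0]],
    [0.5,[-10,52,-5],[0,0,0]],
    [0.5,[-14,73,-15],[0,0,0]],
    [0.5,[-15,80,-30],[0,0,0]],
    [0.5,[-15,81,-45],[0,0,0]],
    [0.5,[-15,81,-55],[0,0,0]],
    [0.5,[-15,81,-60],[0,0,0]],
    [0.5,[-15,81,-60],[0,0,0]]
  ]
}}

```text
time: 15.2
ee_pos: [0.5137, -0.1827, 0.0838]
tcp_rot: [-179.9, -0.0, 98.2]
wrist_force: [0.8, -0.4, -0.1]
opening: 0.0428
grasp_force: 0.0
```

```bash
python3 v.py g5 360 160 480 260 310 160 420 260
```

```text
{'time': 15.2, 'q': [-19.573, 3.74, -4.869, 81.462, -0.002, 62.269], 'ee_pos': [0.514, -0.183, 0.084], 'tcp_rot': [-179.936, -0.031, 98.158], 'wrist_force': [0.85, -0.398, -0.145], 'opening': 0.043, 'grasp_force': 0.0}
```

View pics/g5.png

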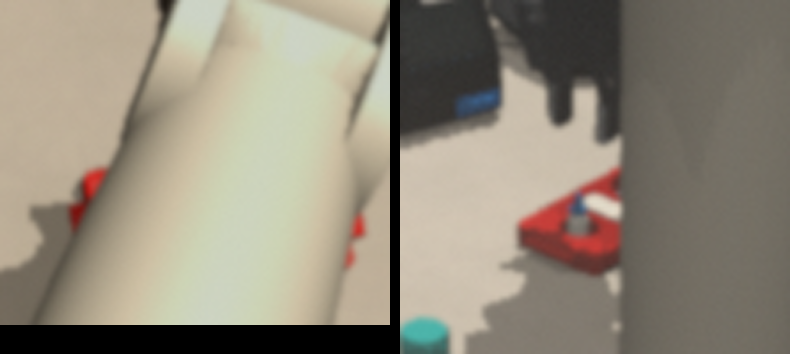

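The fingers (tips at crop (558,118) and (606,138)) are centred over the blue vial (578,205) to within about 2 mm. I descend and grip.

{"fn": "step_arm", "kwargs": {
  "targets": [
    [0.5,[0,0,-8],[0,0,0]],
    [0.5,[0,0,-20],[0,0,0]],
    [0.5,[0,0,-34],[0,0,0]],
    [0.5,[0,0,-46],[0,0,0]],
    [0.5,[0,0,-54],[0,0,0]],
    [0.5,[0,0,-58],[0,0,0]],
    [0.5,[0,0,-60],[0,0,0]],
    [0.5,[0,0,-60],[0,0,0]]
  ],
  "force": 20
}}

```text
time: 16.1
ee_pos: [0.5141, -0.1824, 0.0246]
tcp_rot: [180.0, 0.0, 98.2]
wrist_force: [0.8, 0.3, 0.1]
opening: 0.0429
grasp_force: 0.0
```

{"fn": "step_arm", "kwargs": {
  "targets": [
    [0.3,[0,0,0],[0,0,0]],
    [0.2,[0,0,0],[0,0,0]],
    [0.1,[0,0,0],[0,0,0]],
    [0.05,[0,0,0],[0,0,0]],
    [0.05,[0,0,0],[0,0,0]],
    [0.05,[0,0,0],[0,0,0]],
    [0.05,[0,0,0],[0,0,0]]
  ],
  "force": 20
}}

```text
time: 16.8
ee_pos: [0.5143, -0.1825, 0.0249]
tcp_rot: [180.0, 0.0, 98.2]
wrist_force: [1.2, -0.1, 4.1]
opening: 0.0128
grasp_force: 19.8
```

{"fn": "step_arm", "kwargs": {
  "targets": [
    [0.05,[0,0,3],[0,0,0]],
    [0.05,[0,0,10],[0,0,0]],
    [0.05,[0,0,22],[0,0,0]],
    [0.05,[0,0,35],[0,0,0]],
    [0.05,[-2,5,45],[0,0,0]],
    [0.05,[-8,22,50],[0,0,0]],
    [0.05,[-18,50,50],[0,0,0]],
    [0.05,[-28,79,50],[0,0,0]]
  ]
}}

```text
time: 17.6
ee_pos: [0.4853, -0.102, 0.0749]
tcp_rot: [180.0, -0.0, 98.1]
wrist_force: [-0.2, -0.4, 0.1]
opening: 0.0124
grasp_force: 19.5
```

{"fn": "step_arm", "kwargs": {
  "targets": [
    [0.05,[-10,28,0],[0,0,0]],
    [0.05,[-18,52,0],[0,0,0]],
    [0.05,[-24,67,0],[0,0,0]],
    [0.05,[-26,73,-5],[0,0,0]],
    [0.05,[-26,73,-15],[0,0,0]],
    [0.05,[-26,73,-25],[0,0,0]],
    [0.05,[-26,73,-30],[0,0,0]],
    [0.05,[-26,73,-30],[0,0,0]]
  ]
}}

```text
time: 18.4
ee_pos: [0.4594, -0.0309, 0.0432]
tcp_rot: [-179.9, -0.0, 98.1]
wrist_force: [-0.7, -0.2, -0.4]
opening: 0.0126
grasp_force: 19.5
```

```bash
python3 v.py g6 360 160 480 260 270 170 400 280
```

```text
{'time': 18.4, 'q': [-3.849, -7.162, -20.02, 77.272, -0.005, 78.014], 'ee_pos': [0.459, -0.031, 0.043], 'tcp_rot': [-179.872, -0.022, 98.137], 'wrist_force': [-0.714, -0.155, -0.373], 'opening': 0.013, 'grasp_force': 19.476}
```

View pics/g6.png

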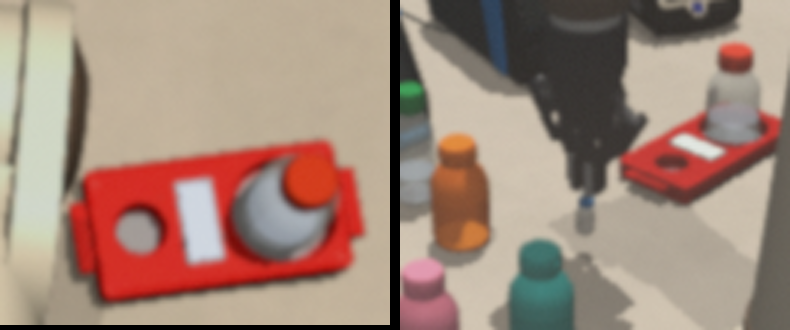

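The red bottle stands in its well (top crop, cap at (310,182)), and the blue vial is held upright at scene crop (586,212). I lower it to the bench.

{"fn": "step_arm", "kwargs": {
  "targets": [
    [0.05,[0,0,-5],[0,0,0]],
    [0.05,[0,0,-11],[0,0,0]],
    [0.05,[0,0,-16],[0,0,0]],
    [0.05,[0,0,-19],[0,0,0]],
    [0.05,[0,0,-20],[0,0,0]],
    [0.05,[0,0,-21],[0,0,0]],
    [0.05,[0,0,-21.5],[0,0,0]],
    [0.05,[0,0,-21.5],[0,0,0]]
  ]
}}

```text
time: 19.3
ee_pos: [0.4602, -0.0304, 0.0232]
tcp_rot: [180.0, 0.0, 98.2]
wrist_force: [-0.1, -0.2, -1.0]
opening: 0.0123
grasp_force: 19.5
```

{"fn": "step_arm", "kwargs": {
  "targets": [
    [0.05,[0,0,-0.5],[0,0,0]],
    [0.05,[0,0,-0.5],[0,0,0]]
  ]
}}

```text
time: 19.5
ee_pos: [0.4601, -0.0304, 0.0227]
tcp_rot: [180.0, 0.0, 98.2]
wrist_force: [-0.1, -0.3, -0.4]
opening: 0.0121
grasp_force: 19.5
```

{"fn": "step_arm", "kwargs": {
  "targets": [
    [0.05,[0,0,-0.5],[0,0,0]],
    [0.05,[0,0,-0.5],[0,0,0]]
  ]
}}

```text
time: 19.7
ee_pos: [0.46, -0.0304, 0.022]
tcp_rot: [-180.0, -0.0, 98.2]
wrist_force: [0.5, 0.5, -0.1]
opening: 0.0121
grasp_force: 19.5
```

{"fn": "step_arm", "kwargs": {
  "targets": [
    [0.05,[0,0,-0.5],[0,0,0]],
    [0.05,[0,0,-0.5],[0,0,0]]
  ]
}}

```text
time: 19.9
ee_pos: [0.46, -0.0304, 0.0215]
tcp_rot: [-180.0, 0.0, 98.2]
wrist_force: [-0.2, -0.5, 0.1]
opening: 0.0118
grasp_force: 19.5
```

{"fn": "step_arm", "kwargs": {
  "targets": [
    [0.05,[0,0,-0.5],[0,0,0]],
    [0.05,[0,0,-0.5],[0,0,0]]
  ]
}}

```text
time: 20.1
ee_pos: [0.4601, -0.0304, 0.0211]
tcp_rot: [180.0, 0.0, 98.2]
wrist_force: [-0.7, 0.1, -0.1]
opening: 0.0122
grasp_force: 19.6
```

{"fn": "step_arm", "kwargs": {
  "targets": [
    [0.05,[0,0,-0.5],[0,0,0]],
    [0.05,[0,0,-0.5],[0,0,0]]
  ]
}}

```text
time: 20.3
ee_pos: [0.4603, -0.0304, 0.0209]
tcp_rot: [180.0, 0.0, 98.2]
wrist_force: [-0.2, -0.2, 3.3]
opening: 0.0123
grasp_force: 19.9
```

{"fn": "step_arm", "kwargs": {
  "targets": [
    [0.15,[0,0,0],[0,0,0]],
    [0.3,[0,0,0],[0,0,0]],
    [0.4,[0,0,0],[0,0,0]],
    [0.4,[0,0,4],[0,0,0]],
    [0.5,[0,0,20],[0,0,0]],
    [0.5,[0,0,50],[0,0,0]],
    [0.5,[0,0,90],[0,0,0]],
    [0.5,[2,10,125],[0,0,0]]
  ]
}}

```text
time: 21.1
ee_pos: [0.4618, -0.0209, 0.1474]
tcp_rot: [180.0, 0.0, 98.1]
wrist_force: [1.1, -0.6, 0.0]
opening: 0.0427
grasp_force: 0.0
```

```bash
python3 - <<'E'
from h import *
for f in("g3.npz",):
  I=np.load(f)["t"]
  for s,c,m in blobs(I,"red",(150,180,200,240),5): print(f,s,c,plane("top",c,.045).round(4))
E
python3 v.py g7
```

```text
g3.npz [171, 208, 6, 7, 32] [173.2, 211.1] [0.5357 0.3204 0.045 ]
{'time': 21.1, 'q': [-2.58, -7.839, -9.103, 88.726, -0.013, 79.288], 'ee_pos': [0.462, -0.021, 0.147], 'tcp_rot': [179.993, 0.014, 98.132], 'wrist_force': [1.103, -0.6, 0.028], 'opening': 0.043, 'grasp_force': 0.0}
```

{"fn": "step_arm", "kwargs": {
  "targets": [
    [0.5,[6,27,5],[0,0,0]],
    [0.5,[15,68,8],[0,0,0]],
    [0.5,[25,112,8],[0,0,0]],
    [0.5,[35,157,8],[0,0,0]],
    [0.5,[45,202,8],[0,0,0]],
    [0.5,[54,246,8],[0,0,0]],
    [0.5,[63,287,8],[0,0,0]],
    [0.5,[70,318,5],[0,0,0]]
  ]
}}

```text
time: 21.9
ee_pos: [0.5321, 0.3002, 0.1507]
tcp_rot: [180.0, -0.0, 98.3]
wrist_force: [0.0, 0.0, 0.4]
opening: 0.0427
grasp_force: 0.0
```

{"fn": "step_arm", "kwargs": {
  "targets": [
    [0.5,[4,19,-5],[0,0,0]],
    [0.5,[4,23,-20],[0,0,0]],
    [0.5,[4,23,-40],[0,0,0]],
    [0.5,[4,23,-56],[0,0,0]],
    [0.5,[4,23,-66],[0,0,0]],
    [0.5,[4,23,-68],[0,0,0]],
    [0.5,[4,23,-68],[0,0,0]]
  ]
}}

```text
time: 22.6
ee_pos: [0.536, 0.3201, 0.0827]
tcp_rot: [-180.0, 0.0, 98.2]
wrist_force: [0.3, 0.0, 0.2]
opening: 0.0425
grasp_force: 0.0
```

```bash
python3 v.py g8 280 190 380 280 170 220 270 310
```

```text
{'time': 22.6, 'q': [30.844, 14.507, 7.15, 82.653, -0.003, 112.68], 'ee_pos': [0.536, 0.32, 0.083], 'tcp_rot': [-179.991, 0.006, 98.164], 'wrist_force': [0.29, 0.037, 0.246], 'opening': 0.043, 'grasp_force': 0.0}
```

View pics/g8.png

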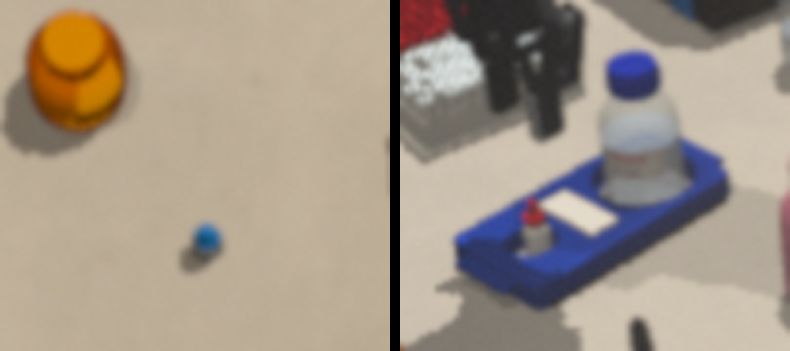

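The blue vial stands upright on the bench (top crop (206,238)). The gripper (tip midpoint at crop (523,115)) is centred over the red vial (533,212), so I descend and grip.

{"fn": "step_arm", "kwargs": {
  "targets": [
    [0.5,[0,0,-8],[0,0,0]],
    [0.5,[0,0,-20],[0,0,0]],
    [0.5,[0,0,-34],[0,0,0]],
    [0.5,[0,0,-46],[0,0,0]],
    [0.5,[0,0,-54],[0,0,0]],
    [0.5,[0,0,-57],[0,0,0]],
    [0.5,[0,0,-58],[0,0,0]],
    [0.5,[0,0,-58],[0,0,0]]
  ],
  "force": 20
}}

```text
time: 23.5
ee_pos: [0.5362, 0.3207, 0.0249]
tcp_rot: [180.0, -0.0, 98.2]
wrist_force: [0.6, -0.5, 0.0]
opening: 0.0426
grasp_force: 0.0
```

{"fn": "step_arm", "kwargs": {
  "targets": [
    [0.3,[0,0,0],[0,0,0]],
    [0.2,[0,0,0],[0,0,0]],
    [0.1,[0,0,0],[0,0,0]],
    [0.05,[0,0,0],[0,0,0]],
    [0.05,[0,0,0],[0,0,0]],
    [0.05,[0,0,0],[0,0,0]],
    [0.05,[0,0,0],[0,0,0]]
  ],
  "force": 20
}}

```text
time: 24.2
ee_pos: [0.5363, 0.3207, 0.025]
tcp_rot: [180.0, -0.0, 98.2]
wrist_force: [0.3, 0.7, 4.2]
opening: 0.0124
grasp_force: 19.8
```

{"fn": "step_arm", "kwargs": {
  "targets": [
    [0.05,[0,0,3],[0,0,0]],
    [0.05,[0,0,12],[0,0,0]],
    [0.05,[0,0,28],[0,0,0]],
    [0.05,[0,0,52],[0,0,0]],
    [0.05,[0,0,80],[0,0,0]],
    [0.05,[0,0,108],[0,0,0]],
    [0.05,[0,-4,130],[0,0,0]],
    [0.05,[0,-16,140],[0,0,0]]
  ]
}}

```text
time: 25.0
ee_pos: [0.5366, 0.3052, 0.168]
tcp_rot: [179.8, -0.1, 98.3]
wrist_force: [0.6, -0.3, -0.4]
opening: 0.0121
grasp_force: 19.5
```

{"fn": "step_arm", "kwargs": {
  "targets": [
    [0.05,[0,-22,0],[0,0,0]],
    [0.05,[-2,-54,0],[0,0,0]],
    [0.05,[-3,-92,0],[0,0,0]],
    [0.05,[-5,-132,0],[0,0,0]],
    [0.05,[-7,-172,0],[0,0,0]],
    [0.05,[-8,-212,0],[0,0,0]],
    [0.05,[-9,-252,0],[0,0,0]],
    [0.05,[-10,-292,0],[0,0,0]]
  ]
}}

```text
time: 25.8
ee_pos: [0.5253, 0.0105, 0.1647]
tcp_rot: [-180.0, 0.0, 98.2]
wrist_force: [0.8, -0.2, 0.9]
opening: 0.0124
grasp_force: 19.5
```

{"fn": "step_arm", "kwargs": {
  "targets": [
    [0.05,[-2,-40,0],[0,0,0]],
    [0.05,[-3,-80,0],[0,0,0]],
    [0.05,[-5,-120,0],[0,0,0]],
    [0.05,[-7,-155,0],[0,0,0]],
    [0.05,[-8,-180,-5],[0,0,0]],
    [0.05,[-8,-194,-15],[0,0,0]],
    [0.05,[-8,-198,-30],[0,0,0]],
    [0.05,[-8,-198,-45],[0,0,0]]
  ]
}}

```text
time: 26.6
ee_pos: [0.5177, -0.1853, 0.1179]
tcp_rot: [-180.0, -0.0, 98.2]
wrist_force: [1.2, -0.1, -1.0]
opening: 0.0125
grasp_force: 19.5
```

{"fn": "step_arm", "kwargs": {
  "targets": [
    [0.05,[0,0,-15],[0,0,0]],
    [0.05,[0,0,-30],[0,0,0]],
    [0.05,[0,0,-40],[0,0,0]],
    [0.05,[0,0,-45],[0,0,0]],
    [0.05,[0,0,-45],[0,0,0]]
  ]
}}

```text
time: 27.1
ee_pos: [0.5178, -0.185, 0.0739]
tcp_rot: [-180.0, -0.0, 98.2]
wrist_force: [0.8, 0.0, 1.1]
opening: 0.0123
grasp_force: 19.5
```

```bash
python3 v.py g9 280 190 380 280 320 180 400 260
```

```text
{'time': 27.1, 'q': [-19.66, 4.481, -5.184, 80.389, -0.001, 62.118], 'ee_pos': [0.518, -0.185, 0.074], 'tcp_rot': [-179.952, -0.024, 98.222], 'wrist_force': [0.798, 0.048, 1.092], 'opening': 0.012, 'grasp_force': 19.524}
```

View pics/g9.png

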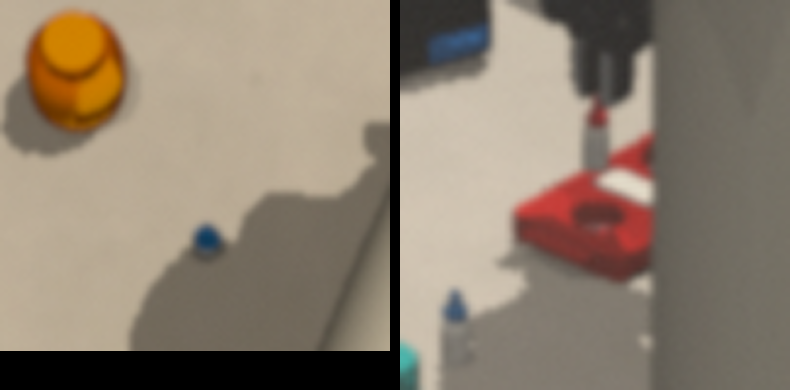

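The red vial is upright at scene crop (596,145), right above the well at (600,215). I lower it.

{"fn": "step_arm", "kwargs": {
  "targets": [
    [0.05,[0,0,-8],[0,0,0]],
    [0.05,[0,0,-18],[0,0,0]],
    [0.05,[0,0,-29],[0,0,0]],
    [0.05,[0,0,-38],[0,0,0]],
    [0.05,[0,0,-43],[0,0,0]],
    [0.05,[0,0,-45.5],[0,0,0]],
    [0.05,[0,0,-46.5],[0,0,0]],
    [0.05,[0,0,-47],[0,0,0]]
  ]
}}

```text
time: 28.0
ee_pos: [0.5182, -0.1855, 0.0278]
tcp_rot: [180.0, 0.0, 98.2]
wrist_force: [0.6, -0.5, -0.2]
opening: 0.0118
grasp_force: 19.5
```

{"fn": "step_arm", "kwargs": {
  "targets": [
    [0.05,[0,0,-0.5],[0,0,0]],
    [0.05,[0,0,-0.5],[0,0,0]]
  ]
}}

```text
time: 28.2
ee_pos: [0.5182, -0.1855, 0.0273]
tcp_rot: [180.0, 0.0, 98.2]
wrist_force: [-0.0, -0.8, -0.7]
opening: 0.0123
grasp_force: 19.5
```

{"fn": "step_arm", "kwargs": {
  "targets": [
    [0.05,[0,0,-0.5],[0,0,0]],
    [0.05,[0,0,-0.5],[0,0,0]]
  ]
}}

```text
time: 28.4
ee_pos: [0.5181, -0.1854, 0.0266]
tcp_rot: [180.0, 0.0, 98.2]
wrist_force: [-1.2, -0.4, -0.4]
opening: 0.0124
grasp_force: 19.5
```

{"fn": "step_arm", "kwargs": {
  "targets": [
    [0.05,[0,0,-0.5],[0,0,0]],
    [0.05,[0,0,-1],[0,0,0]],
    [0.05,[0,0,-1],[0,0,0]]
  ]
}}

```text
time: 28.7
ee_pos: [0.518, -0.1854, 0.0255]
tcp_rot: [-180.0, -0.0, 98.2]
wrist_force: [-0.1, -0.4, 0.5]
opening: 0.012
grasp_force: 19.5
```

{"fn": "step_arm", "kwargs": {
  "targets": [
    [0.05,[0,0,-0.5],[0,0,0]],
    [0.05,[0,0,-0.5],[0,0,0]]
  ]
}}

```text
time: 28.9
ee_pos: [0.5181, -0.1855, 0.0252]
tcp_rot: [180.0, 0.0, 98.2]
wrist_force: [1.2, -0.1, -0.1]
opening: 0.0125
grasp_force: 19.6
```

{"fn": "step_arm", "kwargs": {
  "targets": [
    [0.05,[0,0,-0.5],[0,0,0]],
    [0.05,[0,0,-0.5],[0,0,0]]
  ]
}}

```text
time: 29.1
ee_pos: [0.5184, -0.1855, 0.025]
tcp_rot: [180.0, 0.0, 98.2]
wrist_force: [-0.0, -0.6, 3.0]
opening: 0.0124
grasp_force: 20.0
```

{"fn": "step_arm", "kwargs": {
  "targets": [
    [0.15,[0,0,0],[0,0,0]],
    [0.3,[0,0,0],[0,0,0]],
    [0.5,[0,0,0],[0,0,0]],
    [0.5,[0,0,4],[0,0,0]],
    [0.5,[0,0,18],[0,0,0]],
    [0.5,[0,0,42],[0,0,0]],
    [0.5,[-2,6,60],[0,0,0]],
    [0.5,[-10,26,65],[0,0,0]]
  ]
}}

```text
time: 29.9
ee_pos: [0.5095, -0.1604, 0.0929]
tcp_rot: [179.8, 0.1, 98.1]
wrist_force: [0.4, 1.1, 1.1]
opening: 0.0425
grasp_force: 0.0
```

{"fn": "step_arm", "kwargs": {
  "targets": [
    [0.5,[-13,34,0],[0,0,0]],
    [0.5,[-26,70,0],[0,0,0]],
    [0.5,[-38,101,0],[0,0,0]],
    [0.5,[-46,122,0],[0,0,0]],
    [0.5,[-48,129,-8],[0,0,0]],
    [0.5,[-48,129,-10],[0,0,0]],
    [0.5,[-48,129,-10],[0,0,0]]
  ]
}}

```text
time: 30.6
ee_pos: [0.4602, -0.0309, 0.0794]
tcp_rot: [-180.0, 0.0, 98.2]
wrist_force: [0.1, -0.2, 0.8]
opening: 0.0427
grasp_force: 0.0
```

```bash
python3 v.py g10 370 180 480 270 310 190 410 270
python3 - <<'E'
from h import *
I=np.load("g9.npz")["t"]
c=np.array([206.5,238])/3.9+[280,190]; print(c,plane("top",c,.042))
E
```

```text
{'time': 30.6, 'q': [-3.835, -7.785, -16.554, 81.249, -0.016, 77.973], 'ee_pos': [0.46, -0.031, 0.079], 'tcp_rot': [-179.979, 0.012, 98.192], 'wrist_force': [0.056, -0.228, 0.79], 'opening': 0.043, 'grasp_force': 0.0}
[332.94871795 251.02564103] [ 0.46043564 -0.03148727  0.042     ]
```

View pics/g10.png

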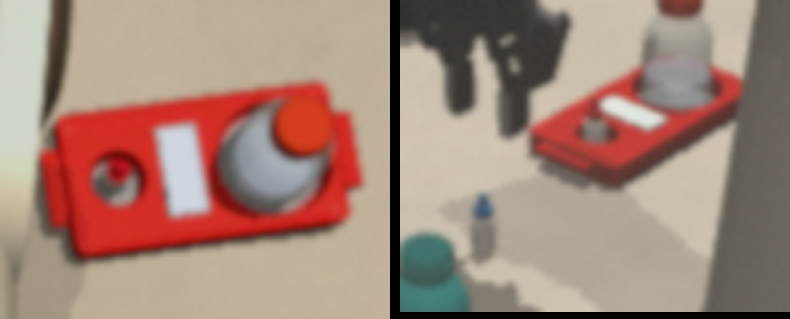

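The red vial stands upright in the red carrier (top crop (118,175)). The gripper is over the blue vial (scene crop (484,225)), so I grip it to TCP z ≈ 0.021.

{"fn": "step_arm", "kwargs": {
  "targets": [
    [0.5,[0,0,-8],[0,0,0]],
    [0.5,[0,0,-20],[0,0,0]],
    [0.5,[0,0,-34],[0,0,0]],
    [0.5,[0,0,-46],[0,0,0]],
    [0.5,[0,0,-54],[0,0,0]],
    [0.5,[0,0,-57],[0,0,0]],
    [0.5,[0,0,-58],[0,0,0]],
    [0.5,[0,0,-58],[0,0,0]]
  ],
  "force": 20
}}

```text
time: 31.5
ee_pos: [0.4603, -0.0304, 0.0218]
tcp_rot: [180.0, 0.0, 98.2]
wrist_force: [-0.0, 0.5, 0.4]
opening: 0.0424
grasp_force: 0.0
```

{"fn": "step_arm", "kwargs": {
  "targets": [
    [0.3,[0,0,0],[0,0,0]],
    [0.2,[0,0,0],[0,0,0]],
    [0.1,[0,0,0],[0,0,0]],
    [0.05,[0,0,0],[0,0,0]],
    [0.05,[0,0,0],[0,0,0]],
    [0.05,[0,0,0],[0,0,0]],
    [0.05,[0,0,0],[0,0,0]]
  ],
  "force": 20
}}

```text
time: 32.2
ee_pos: [0.4603, -0.0304, 0.0219]
tcp_rot: [180.0, 0.0, 98.2]
wrist_force: [0.9, 0.0, 3.4]
opening: 0.0117
grasp_force: 19.8
```

{"fn": "step_arm", "kwargs": {
  "targets": [
    [0.05,[0,0,3],[0,0,0]],
    [0.05,[0,0,12],[0,0,0]],
    [0.05,[0,0,28],[0,0,0]],
    [0.05,[0,0,52],[0,0,0]],
    [0.05,[0,0,80],[0,0,0]],
    [0.05,[0,0,108],[0,0,0]],
    [0.05,[1,4,130],[0,0,0]],
    [0.05,[4,16,140],[0,0,0]]
  ]
}}

```text
time: 33.0
ee_pos: [0.4647, -0.0146, 0.1641]
tcp_rot: [179.9, 0.0, 98.1]
wrist_force: [0.1, 0.1, -0.9]
opening: 0.0121
grasp_force: 19.5
```

{"fn": "step_arm", "kwargs": {
  "targets": [
    [0.05,[5,22,0],[0,0,0]],
    [0.05,[12,54,0],[0,0,0]],
    [0.05,[20,92,0],[0,0,0]],
    [0.05,[29,132,0],[0,0,0]],
    [0.05,[38,172,0],[0,0,0]],
    [0.05,[47,212,0],[0,0,0]],
    [0.05,[55,250,0],[0,0,0]],
    [0.05,[63,286,0],[0,0,0]]
  ]
}}

```text
time: 33.8
ee_pos: [0.5266, 0.2741, 0.1608]
tcp_rot: [-179.9, 0.0, 98.2]
wrist_force: [0.3, -0.2, -1.0]
opening: 0.0123
grasp_force: 19.5
```

{"fn": "step_arm", "kwargs": {
  "targets": [
    [0.05,[7,30,0],[0,0,0]],
    [0.05,[11,50,0],[0,0,0]],
    [0.05,[12,55,-12],[0,0,0]],
    [0.05,[12,55,-32],[0,0,0]],
    [0.05,[12,55,-55],[0,0,0]],
    [0.05,[12,55,-75],[0,0,0]],
    [0.05,[12,55,-87],[0,0,0]],
    [0.05,[12,55,-90],[0,0,0]]
  ]
}}

```text
time: 34.6
ee_pos: [0.538, 0.3258, 0.0694]
tcp_rot: [-179.8, 0.1, 98.2]
wrist_force: [0.6, 0.7, 0.6]
opening: 0.0121
grasp_force: 19.5
```

```bash
python3 v.py g11 280 190 380 280 180 225 270 310
```

```text
{'time': 34.6, 'q': [31.195, 15.459, 6.84, 81.557, -0.002, 113.021], 'ee_pos': [0.538, 0.326, 0.069], 'tcp_rot': [-179.839, 0.071, 98.174], 'wrist_force': [0.603, 0.669, 0.619], 'opening': 0.012, 'grasp_force': 19.507}
```

View pics/g11.png

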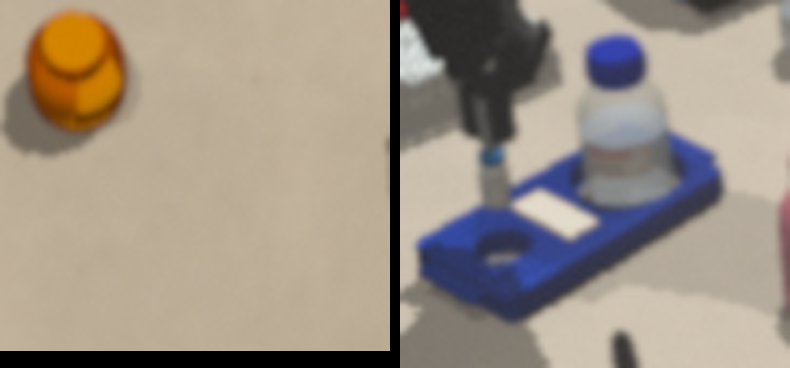

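The blue vial is held upright just above its well (crop (494,180), well at (503,245)). I lower it to contact.

{"fn": "step_arm", "kwargs": {
  "targets": [
    [0.05,[1,1,-8],[0,0,0]],
    [0.05,[1,1,-18],[0,0,0]],
    [0.05,[1,1,-28],[0,0,0]],
    [0.05,[1,1,-35],[0,0,0]],
    [0.05,[1,1,-39],[0,0,0]],
    [0.05,[1,1,-40.5],[0,0,0]],
    [0.05,[1,1,-41],[0,0,0]],
    [0.05,[1,1,-41],[0,0,0]]
  ]
}}

```text
time: 35.5
ee_pos: [0.5402, 0.3277, 0.0309]
tcp_rot: [180.0, -0.0, 98.2]
wrist_force: [-0.9, 0.4, 0.0]
opening: 0.0116
grasp_force: 19.5
```

{"fn": "step_arm", "kwargs": {
  "targets": [
    [0.05,[0,0,-0.5],[0,0,0]],
    [0.05,[0,0,-0.5],[0,0,0]]
  ]
}}

```text
time: 35.7
ee_pos: [0.5402, 0.3277, 0.0303]
tcp_rot: [180.0, -0.0, 98.2]
wrist_force: [-0.5, -0.0, 0.4]
opening: 0.0118
grasp_force: 19.5
```

{"fn": "step_arm", "kwargs": {
  "targets": [
    [0.05,[0,0,-0.5],[0,0,0]],
    [0.05,[0,0,-0.5],[0,0,0]]
  ]
}}

```text
time: 35.9
ee_pos: [0.5401, 0.3276, 0.0296]
tcp_rot: [180.0, -0.0, 98.2]
wrist_force: [0.2, -0.3, -0.2]
opening: 0.012
grasp_force: 19.5
```

{"fn": "step_arm", "kwargs": {
  "targets": [
    [0.05,[0,0,-0.5],[0,0,0]],
    [0.05,[0,0,-1],[0,0,0]],
    [0.05,[0,0,-1.5],[0,0,0]],
    [0.05,[0,0,-2],[0,0,0]],
    [0.05,[0,0,-2.5],[0,0,0]],
    [0.05,[0,0,-2.5],[0,0,0]]
  ]
}}

```text
time: 36.5
ee_pos: [0.54, 0.3275, 0.027]
tcp_rot: [-180.0, 0.0, 98.2]
wrist_force: [0.3, 0.6, -0.0]
opening: 0.012
grasp_force: 19.5
```

{"fn": "step_arm", "kwargs": {
  "targets": [
    [0.05,[0,0,-0.5],[0,0,0]],
    [0.05,[0,0,-0.5],[0,0,0]]
  ]
}}

```text
time: 36.7
ee_pos: [0.5401, 0.3276, 0.0265]
tcp_rot: [-180.0, 0.0, 98.2]
wrist_force: [0.1, 0.8, 0.2]
opening: 0.0117
grasp_force: 19.5
```

{"fn": "step_arm", "kwargs": {
  "targets": [
    [0.05,[0,0,-0.5],[0,0,0]],
    [0.05,[0,0,-0.5],[0,0,0]]
  ]
}}

```text
time: 36.9
ee_pos: [0.5401, 0.3276, 0.0261]
tcp_rot: [180.0, -0.0, 98.2]
wrist_force: [-0.2, -0.0, 0.8]
opening: 0.0122
grasp_force: 19.6
```

{"fn": "step_arm", "kwargs": {
  "targets": [
    [0.05,[0,0,-0.5],[0,0,0]],
    [0.05,[0,0,-0.5],[0,0,0]]
  ]
}}

```text
time: 37.1
ee_pos: [0.5403, 0.3277, 0.026]
tcp_rot: [180.0, -0.0, 98.2]
wrist_force: [0.8, -0.1, 2.7]
opening: 0.0116
grasp_force: 20.1
```

{"fn": "step_arm", "kwargs": {
  "targets": [
    [0.15,[0,0,0],[0,0,0]],
    [0.3,[0,0,0],[0,0,0]],
    [0.5,[0,0,0],[0,0,0]],
    [0.5,[0,0,4],[0,0,0]],
    [0.5,[0,0,20],[0,0,0]],
    [0.5,[0,0,50],[0,0,0]],
    [0.5,[0,0,90],[0,0,0]],
    [0.5,[0,0,130],[0,0,0]]
  ]
}}

```text
time: 37.9
ee_pos: [0.5398, 0.3274, 0.1582]
tcp_rot: [180.0, -0.0, 98.2]
wrist_force: [0.5, 0.4, 1.2]
opening: 0.0428
grasp_force: 0.0
```

{"fn": "step_arm", "kwargs": {
  "targets": [
    [0.5,[-20,10,20],[0,0,0]],
    [0.5,[-55,25,40],[0,0,0]],
    [0.5,[-95,42,40],[0,0,0]],
    [0.5,[-135,60,40],[0,0,0]],
    [0.5,[-175,78,40],[0,0,0]],
    [0.5,[-210,94,40],[0,0,0]],
    [0.5,[-240,106,40],[0,0,0]],
    [0.5,[-250,110,40],[0,0,0]]
  ]
}}

```text
time: 38.7
ee_pos: [0.2878, 0.4385, 0.1973]
tcp_rot: [180.0, -0.1, 98.3]
wrist_force: [0.6, -0.4, 0.1]
opening: 0.0428
grasp_force: 0.0
```

```bash
python3 v.py g12 140 130 500 330 170 180 410 310
```

```text
{'time': 38.7, 'q': [56.711, 1.156, 4.988, 93.732, 0.025, 138.373], 'ee_pos': [0.288, 0.439, 0.197], 'tcp_rot': [179.952, -0.091, 98.338], 'wrist_force': [0.55, -0.4, 0.123], 'opening': 0.043, 'grasp_force': 0.0}
```

View pics/g12.png

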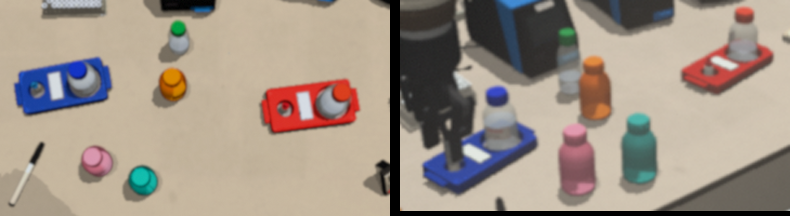

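Both bottles are in their wells (top crop (80,75) and (335,98)), and a vial is visible in each small well at (37,89) and (286,108). The other items have not moved. I check the vial heights by depth and hand in if both are upright.

Run:
```python
from h import *
I=np.load("g12.npz");ok=True
for n,x,y in(("blue",.5393,.327),("red",.5177,-.185)):
    c=P["top"];p=cv2.projectPoints(np.array([[x,y,.045]]),cv2.Rodrigues(c["R"])[0],c["t"],c["K"],np.array([c["k1"],0,0,0,0.]))[0][0,0].round().astype(int)
    w=[dpt("top",(u,v),I["td"][v,u]) for u in range(p[0]-5,p[0]+6) for v in range(p[1]-5,p[1]+6)]
    t=max(w,key=lambda a:a[2]); print(n,t.round(4)); ok&=t[2]>.043
    print(I["t"][p[1]-1:p[1]+2,p[0]].tolist())
if ok: print(bot.job_done())
```

```text
blue [ 0.2295 -0.0054  1.3104]
[[24, 96, 145], [21, 81, 122], [31, 78, 114]]
red [ 0.5165 -0.1785  0.0528]
[[185, 17, 29], [183, 20, 29], [165, 19, 26]]
the job is handed in; nothing more can be done
None
```

I put all four items in their own wells and handed the job in at about 39 s, with the final pictures showing both bottles and the red vial upright. The blue vial's depth check was invalid because it hit a pixel with no reading, but its blue cap showed where an upright vial's cap should be.

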